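Hang the distance frame in a bench filter press and hold the pack shut

ROBOT

A 6-joint arm with a two-finger parallel gripper is mounted at the origin on a cart in front of the work surface, level with it; the furniture and walls round the work are solid. World frame = base frame: x ahead of the robot, y to its left, z up, the work surface at z = 0. Lengths are in m, angles in degrees, forces in N, time in s.
With the tool pointing down it reaches from about 0.35 to 0.875 m from the base axis. Payload 4.2 kg.
Tool frame: the origin (TCP) lies at the very end of the fingers, on their centre line; the grasp point (between the pads) lies r.pinch_z behind it (r.pinch_z is the distance from the TCP to the grasp point, in m); y points along the fingers, z is the direction in which the jaws open and shut, and the axes are right-handed (so a half turn about y gives the same grasp; the last joint's range is limited). The gripper opens to 87 mm and grips with 3 to 60 N. Pads are 19 mm wide; open, the fingers measure 117 mm over their backs; the gripper's body (75 mm by 190 mm) begins 51 mm behind the grasp point.
Start: joints at [-59.152, 22.042, 0.453, 0, -68.411, -14.817], TCP at [0.173, -0.601, 0.223] pointing down, gripper open.
Joint ranges: [-179.83, 179.83], [-69.29, 118.12], [-61.27, 80.66], [-181.25, 117.63], [-171.15, -9.14], [-177.46, 177.46]. Speed limits (degrees/s): [159.86, 159.86, 180, 180, 180, 180].

INTERFACE

Orientations are given as a 3x3 rotation matrix whose columns are the frame's x, y, z axes.
In Python, from station import sense, capture, camera_params, r gives the robot as it stands.
- The arm moves only by the tool move_arm, never from a script. Its argument "increments" is text: rows parted by semicolons, each of 7 numbers parted by spaces: the closure, from -1 (fully open) to 1 (shut), so that 0 is half open, then the shift along the tool's x, y, z in m, then the turn, a rotation vector about the tool's x, y, z in rad. In form: hand x y z wx wy wz; .... A call has 1 to 8 rows; each row is the pose to reach, as a shift and turn from the pose commanded when the call began, along the tool's axes at that moment; what a row does not reach only later rows make up. A row lasts 1/10 s, in which the tool goes at most 50 mm and 8.59 degrees, less where a joint would pass 70% of its speed; a pose out of reach is approached as far as the arm can. A call with a gripper value outside its range is refused whole. The fingers move at their own pace and stop on an object; the grip force is fixed at half the most. Time passes only in rows, so rows that repeat a pose let the fingers close. It gives the time, the measured TCP pose, the force and the opening at its end, in the units of the state.
- sense(): the state, without advancing time (a new reading comes with each control period).
- capture(name): name is "scene" or "top" or "wrist"; returns (picture, depth): 384x512x3 uint8, red, green, blue; 384x512 float32, m along the optical axis (not along the pixel's ray), 0 where there is no reading.
- camera_params(name): a dict with "fx", "fy", "cx", "cy" (pixels), "xyz" and "orientation" of the camera in the world. Camera axes: x right, y down, z forward; pixel columns grow to the right and rows downward; lengths in m; the calibration is good to about 2 mm. A picture is of the moment at which its call begins: read the wrist's pose just before it. camera_params takes no time and is no camera call; for the wrist camera it gives the pose at the moment of the call.
- r.finish_job(): hands the job in, once; it reports no verdict.
The state is a dict: "time_s": time; "joints": joint angles; "joint_velocities": joint speeds; "effort": joint torques, N m; "tcp_pos": TCP position; "ee_rot": TCP orientation; "wrist_force": force on the tool from outside, world axes, zero at the start; "moment": the same for the moment, N m; "gripper_width": opening from 0.0 (shut) to 1.0 (fully open).
Only numpy, scipy, OpenCV 4.12 (cv2) and the standard library are available. Lean on these libraries where they do the work, as an engineer would, in place of code of your own. Each camera call takes 0.05 s, during which the arm holds its last target.

TASK

Take the open distance frame (not the solid blank plate) out of the pin rack and hang it by its ears on the two rails of the small filter press, in the one gap that is already wide enough for it, without shoving the hung plates aside to make room. Let go of it, then push the follower plate by its stud until the whole pack is closed up flush against the head plate, and finish while still holding it firmly pressed so that I can lock the rail collars. Leave the blank plate in the rack and do not disturb the things around.

Things in the scene. Friction and masses are not known exactly. Their poses are not given: they have to be found in the camera images.
- press: Bench filter press, fixed: aluminium base 220 x 150 mm, steel head plate at the far (+x) end, two round rails. Origin on the table under its middle; x along the rails from follower to head, y across, z up. All that hangs on the rails has its underside at z 30 mm and its upper edge at z 120 mm.
- head_face (a point): Centre of the head plate's inner face, at x +85, y 0, z 75 mm in the press's frame; the head plate is 20 mm thick, 136 mm wide, its top at z 128 mm.
- rails_mid (a point): Midway between the rails, at x 0, y 0, z 93 mm in the press's frame. Rails: 10 mm diameter, axes at y = +-56 mm, tops at z 98 mm, free from x = -72 to +85 mm. Near posts carry them at x -98 to -82 mm: 20 mm wide, up to z 106 mm, with a collar (21 mm diameter) in front of each.
- block_a: Thick white filter plate hung on the rails: 30 mm thick (x), 92 mm wide, 90 mm high, ears over the rails. Slides along the press's x with about 0.5 N friction and stops against its neighbours. Origin at the centre of its underside, axes as the press's. Faces at x = +-15 mm.
- block_b: A second thick white plate exactly like block_a. The three plates hang in any order from start to start.
- divider: Thin white divider plate hung on the rails: 8 mm thick, otherwise like the blocks. Its origin is NOT in its middle: its faces are at x = -15 mm (near) and x = -7 mm (far) in its own frame, which has the press's axes. Of all the gaps between follower, plates and head, one is about 25 mm wide and the others 2 to 8 mm.
- follower: Steel follower plate, 18 mm thick, 96 x 90 mm, closes the pack from the near (-x) side; slides along the press's x with about 0.5 N friction and pushes the plates before it. Origin at the bottom of its far face, axes as the press's. Starts 2 to 7 mm short of the pack. With the frame in and the pack shut its origin is at x = +6 mm in the press's frame.
- stud_end (a point): Centre of the flat near end (24 mm across) of the follower's thrust stud, a horizontal round stud 28 mm in diameter that stands 30 mm out of the follower towards -x, its axis 50 mm above the follower's underside (80 mm above the table). Push here along the press's +x.
- frame: White distance frame, loose, 0.12 kg: 11 mm thick (x), 92 wide (y), 90 high, a 14 mm rim round an open middle. Ears reach to y +-68 mm, their undersides 68 mm above its underside. On top a lug to hold it by, 30 mm wide (y), 11 thick (x), 90 to 135 mm above the underside. Origin: centre of the underside. Stands upright in one of the rack's two slots.
- blank: White blank plate, loose, of the same outline, ears and lug as the frame but with a solid middle; stands in the rack's other slot and stays there.
- rack: Low grey pin rack, fixed: two bars 130 mm long (x), with two slots at x = +-30 mm, each between two pairs of upright pins 15 mm apart clear, 60 mm high. Origin on the table under its middle. A plate in it stands across the rack's x with its underside at z 16 mm.
- bottle_clear: Reagent bottle with a blue cap, 58 mm wide, 115 mm high, bystander; origin at the centre of its underside.
- timer: Bench timer 60 x 62 x 29 mm, bystander; origin at the centre of its underside.
- label_tape: Roll of tape lying flat, 55 mm wide, 19 mm high, bystander; origin at the centre of its underside.

How it is judged (in metres and radians):
On the way:
1. the frame hangs by both ears on the rails, let go, in the wide gap (just beyond the divider), the hung plates not shoved aside (none moved more than 6 mm) (z of frame in the frame of press between 0.026 and 0.034 m and y of frame in the frame of press between -0.01 and 0.01 m and angle between frame's own z axis and vertical below 0.12 rad and angle between the x axis of frame and the x axis of press, either way round below 0.12 rad and contact force between the fingers and frame below 0.2 N and x of frame in the frame of divider between -0.007 and 0.025 m and distance of each of block_a, block_b, divider from where it was at the start of the episode below 0.006 m), for 0.2 s.
At the end, for the whole second after the job is handed in: Frame hung on both rails in the pack, let go (height +-4 mm, centred within 10 mm, square within 0.12 rad); follower at its shut position (+-2.5 mm), no gap left; robot presses the follower with over 4 N, divider presses the frame with over 2 N; all at rest (z of frame in the frame of press between 0.026 and 0.034 m and y of frame in the frame of press between -0.01 and 0.01 m and angle between frame's own z axis and vertical below 0.12 rad and angle between the x axis of frame and the x axis of press, either way round below 0.12 rad and contact force between the fingers and frame below 0.2 N and x of follower in the frame of press between 0.0035 and 0.0085 m and contact force between frame and divider above 2 N and contact force between any of the fingers, the arm and follower above 4 N and linear speed of each of frame, follower below 0.01 m/s); the arm keeps its last pose, push and grip.
It fails at once if the blank plate is pulled out or knocked over (distance of blank from where it was at the start of the episode above 0.02 m).
It fails at once if the bottle_clear is disturbed (distance of bottle_clear from where it was at the start of the episode above 0.025 m).
It fails at once if the timer is disturbed (distance of timer from where it was at the start of the episode above 0.025 m).
It fails at once if the label_tape is disturbed (distance of label_tape from where it was at the start of the episode above 0.025 m).
It also fails if it takes over 56 s, if anything falls off the work surface, if the arm or the gripper's body presses on something with over 40 N, if the wrist force passes 120 N, or if a joint passes its speed limit or range.

## Working session

There is one attempt and no reset: what is moved stays moved. The work goes in short steps, Python scripts to look and compute and a tool call to move; the robot and the scene stay as the last step left them, time stands still between calls to the robot, and variables do not carry over. Pictures are saved under pics/ and viewed, and the job is handed in when it is done.

Besides the shell and the picture viewer there is one more tool, called after "Emit:" as name(argument=value, ...), one argument or row to a line, values as JSON. move_arm: Moves the arm, as the interface text tells. Its arguments: {"type":"object","properties":{"increments":{"type":"string"}},"required":["increments"]}

```bash
ls; mkdir -p pics; cat > h.py <<'E'
import numpy as np, cv2
from station import sense, capture, camera_params, r
def save(n,f):
    p,d=capture(n); c=camera_params(n); cv2.imwrite(f'pics/{f}.png',p[:,:,::-1]); np.savez(f'pics/{f}.npz',p=p,d=d,**{k:np.array(v) for k,v in c.items()}); return p,d,c
def cloud(f):
    z=np.load(f'pics/{f}.npz'); d=z['d']; v,u=np.mgrid[:384,:512]
    P=np.stack([(u-z['cx'])/z['fx']*d,(v-z['cy'])/z['fy']*d,d],-1)
    return P@np.array(z['orientation']).T+z['xyz'], z['p'], d
E
python3 - <<'E'
from h import *
s=sense()
for k,v in s.items(): print(k,np.round(v,4).tolist())
print(r.pinch_z)
for n in ("scene","top","wrist"):
    p,d,c=save(n,n+'0'); print(n,c)
E
```

```text
pics
time_s 0.0
joints [-59.1537, 22.0906, 0.3804, -0.0283, -68.411, -14.8176]
joint_velocities [-0.0181, 0.0071, 0.088, 0.0209, -0.0299, -0.0924]
effort [0.0002, -39.0664, 18.7398, 4.22, 0.0108, -0.0002]
tcp_pos [0.1724, -0.6001, 0.2215]
ee_rot [[0.9612, -0.0007, -0.2759], [0.2759, 0.0021, 0.9612], [-0.0001, -1.0, 0.0022]]
wrist_force [0.0975, 1.1114, 0.1775]
moment [0.0091, -0.0335, -0.0216]
gripper_width 0.9981
0.0187
scene {'fx': 435.27620344154764, 'fy': 435.27620344154764, 'cx': 254.2894173571172, 'cy': 184.2341828301892, 'xyz': array([ 1.008304  , -1.18313638,  0.67634352]), 'orientation': array([[ 0.90525373,  0.19265371, -0.37868222],
       [ 0.42486584, -0.40592802,  0.80914242],
       [ 0.00216657, -0.89336834, -0.44931984]])}
top {'fx': 421.90504803787076, 'fy': 421.90504803787076, 'cx': 262.1925783278531, 'cy': 194.73151899786728, 'xyz': array([ 0.24151465, -0.08989938,  1.54499295]), 'orientation': array([[ 0.00902192, -0.98510481,  0.17171812],
       [-0.99993433, -0.00767398,  0.0085119 ],
       [-0.00706735, -0.17178363, -0.98510935]])}
wrist {'fx': 281.455107155103, 'fy': 281.455107155103, 'cx': 252.38584559288356, 'cy': 191.84386592937702, 'xyz': array([ 0.10725565, -0.61892528,  0.38529583]), 'orientation': array([[-2.75445053e-01,  9.31113890e-01,  2.39075189e-01],
       [ 9.61316799e-01,  2.66742398e-01,  6.86913775e-02],
       [ 1.88006384e-04,  2.48747696e-01, -9.68568298e-01]])}
```

View pics/scene0.png

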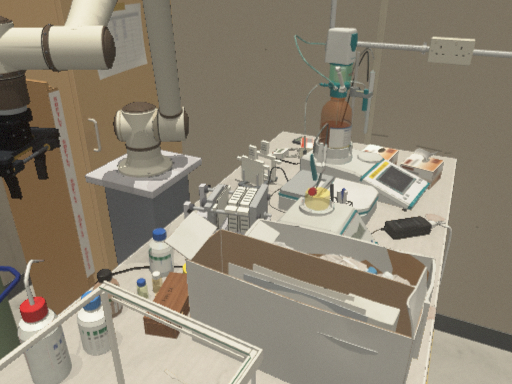

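View pics/top0.png

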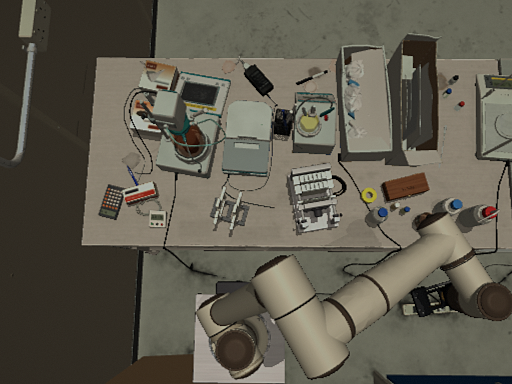

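View pics/wrist0.png

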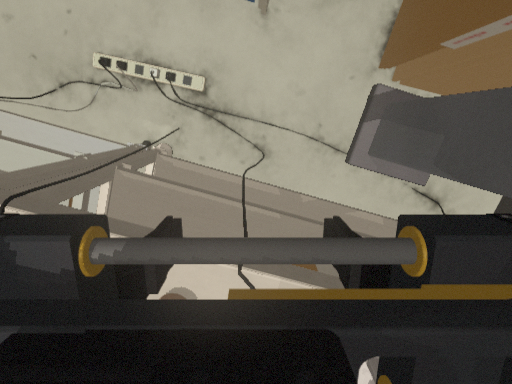

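```bash
python3 - <<'E'
from h import *
p=cv2.imread('pics/top0.png')
cv2.imwrite('pics/topz.png',cv2.resize(p[150:250,200:360],None,fx=5,fy=5,interpolation=cv2.INTER_CUBIC))
p=cv2.imread('pics/scene0.png')
cv2.imwrite('pics/scenez.png',cv2.resize(p[130:250,170:330],None,fx=5,fy=5,interpolation=cv2.INTER_CUBIC))
P,c,d=cloud('top0')
for u,v in [(315,198),(230,210),(155,220),(382,212),(368,196),(300,170),(330,170),(300,225),(335,225)]: print(u,v,P[v,u].round(3),c[v,u])
E
```

```text
315 198 [ 0.48  -0.258  0.121] [101 105  90]
230 210 [0.451 0.041 0.009] [86 86 82]
155 220 [0.411 0.313 0.018] [167 160 141]
382 212 [ 0.435 -0.488  0.11 ] [ 37  65 117]
368 196 [ 0.509 -0.469  0.001] [134 126 116]
300 170 [ 0.576 -0.207  0.127] [160 155 145]
330 170 [ 0.582 -0.314  0.106] [161 159 141]
300 225 [ 0.395 -0.213  0.04 ] [48 45 41]
335 225 [ 0.399 -0.343  0.012] [196 198 190]
```

View pics/topz.png

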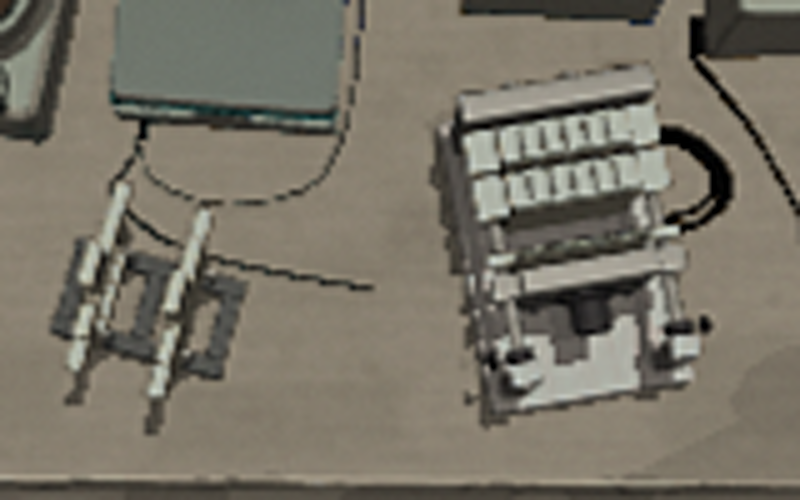

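View pics/scenez.png

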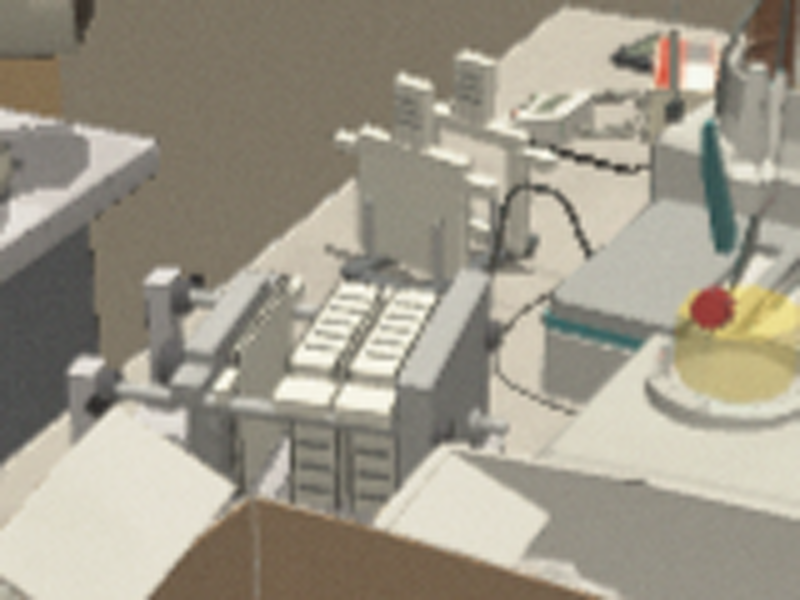

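```bash
cat >> h.py <<'E'
from scipy.spatial.transform import Rotation as R
def pose(yaw): # tool down, tool x azimuth=yaw deg
    a=np.radians(yaw); x=np.array([np.cos(a),np.sin(a),0]); y=np.array([0,0,-1.]); return np.stack([x,y,np.cross(x,y)],1)
def inc(pos,yaw,start=None):
    s=sense(); 
    p0,R0=(np.array(s['tcp_pos']),np.array(s['ee_rot'])) if start is None else start
    d=R0.T@(np.array(pos)-p0); w=R.from_matrix(R0.T@pose(yaw)).as_rotvec()
    print('d',d.round(4),'w',w.round(4),'rows',max(np.linalg.norm(d)/.05,np.linalg.norm(w)/.1499).round(1))
E
python3 - <<'E'
from h import *
P,c,d=cloud('top0')
for x0,x1,y0,y1 in [(.55,.62,-.36,-.34),(.6,.9,-.4,-.1),(.5,.9,-.5,-.4),(.38,.6,-.6,-.35),(.55,.9,-.1,.2),(.38,.55,-.1,.15)]:
    m=(d>0)&(P[...,0]>x0)&(P[...,0]<x1)&(P[...,1]>y0)&(P[...,1]<y1); print((x0,x1,y0,y1),np.percentile(P[m][:,2],[50,95,99.8]).round(3))
inc((0.172,-0.6,0.36),8.7); inc((0.545,-0.26,0.30),8.7)
E
```

```text
(0.55, 0.62, -0.36, -0.34) [-0.     0.015  0.021]
(0.6, 0.9, -0.4, -0.1) [0.071 0.168 0.345]
(0.5, 0.9, -0.5, -0.4) [0.099 0.132 0.141]
(0.38, 0.6, -0.6, -0.35) [0.001 0.098 0.23 ]
(0.55, 0.9, -0.1, 0.2) [0.073 0.504 0.51 ]
(0.38, 0.55, -0.1, 0.15) [0.001 0.104 0.153]
d [-0.0004 -0.1383  0.0006] w [-0.0016  0.1278 -0.0002] rows 2.8
d [ 0.452  -0.078   0.2243] w [-0.0016  0.1278 -0.0002] rows 10.2
```

```bash
python3 - <<'E'
from h import *
P,c,d=cloud('top0')
for x0,x1,y0,y1,h in [(.55,.95,-.4,-.05,.18),(.38,.65,-.65,-.32,.12),(.38,.6,-.1,.3,.16)]:
    m=(d>0)&(P[...,0]>x0)&(P[...,0]<x1)&(P[...,1]>y0)&(P[...,1]<y1)&(P[...,2]>h); q=P[m]; print(len(q)); print(q[::max(1,len(q)//12)].round(2).tolist())
E
```

```text
278
[[0.75, -0.24, 0.35], [0.75, -0.23, 0.34], [0.74, -0.29, 0.32], [0.74, -0.19, 0.29], [0.74, -0.3, 0.29], [0.74, -0.21, 0.27], [0.74, -0.23, 0.25], [0.74, -0.23, 0.25], [0.74, -0.24, 0.25], [0.73, -0.24, 0.25], [0.74, -0.27, 0.22], [0.74, -0.29, 0.2], [0.73, -0.18, 0.19]]
737
[[0.65, -0.53, 0.2], [0.65, -0.42, 0.13], [0.63, -0.64, 0.2], [0.63, -0.55, 0.2], [0.64, -0.48, 0.12], [0.63, -0.54, 0.16], [0.61, -0.58, 0.21], [0.61, -0.64, 0.21], [0.6, -0.57, 0.21], [0.59, -0.55, 0.22], [0.59, -0.64, 0.22], [0.58, -0.62, 0.23], [0.57, -0.58, 0.22]]
140
[[0.6, 0.17, 0.46], [0.59, 0.16, 0.46], [0.58, 0.16, 0.46], [0.57, 0.15, 0.46], [0.57, 0.14, 0.47], [0.56, 0.13, 0.47], [0.56, 0.05, 0.49], [0.56, 0.11, 0.48], [0.55, 0.08, 0.49], [0.56, 0.11, 0.48], [0.6, 0.15, 0.32], [0.58, 0.14, 0.3], [0.58, 0.13, 0.24]]
```

Emit:
move_arm(
  increments="-1 0 -0.05 0 0 0.04 0; -1 0 -0.10 0 0 0.08 0; -1 0 -0.14 0 0 0.128 0",
)

```text
time_s: 0.45
tcp_pos: [0.1724, -0.6008, 0.3654]
ee_rot: [[0.989, 0.0, -0.149], [0.149, -0.002, 0.989], [-0.0, -1.0, -0.002]]
wrist_force: [0.3, -1.0, 0.8]
gripper_width: 0.999
```

```bash
python3 - <<'E'
from h import *
inc((0.365,-0.43,0.34),8.7);inc((0.545,-0.26,0.29),8.7)
E
```

```text
d [0.2159 0.0251 0.1402] w [ 0.0021 -0.0019 -0.    ] rows 5.2
d [0.4193 0.0748 0.2815] w [ 0.0021 -0.0019 -0.    ] rows 10.2
```

Emit:
move_arm(
  increments="-1 0.04 0.005 0.025 0.002 0 0; -1 0.08 0.01 0.05 0.002 0 0; -1 0.12 0.015 0.08 0.002 0 0; -1 0.16 0.02 0.105 0.002 0 0; -1 0.2 0.025 0.13 0.002 0 0; -1 0.24 0.03 0.155 0.002 0 0; -1 0.28 0.035 0.18 0.002 0 0; -1 0.32 0.045 0.21 0.002 0 0",
)

```text
time_s: 1.25
tcp_pos: [0.4579, -0.3441, 0.3179]
ee_rot: [[0.989, 0.001, -0.151], [0.151, 0.001, 0.989], [0.001, -1.0, 0.001]]
wrist_force: [0.1, -1.1, -0.1]
gripper_width: 1.002
```

Emit:
move_arm(
  increments="-1 0.035 0.01 0.025 0 0 0; -1 0.07 0.02 0.05 0 0 0; -1 0.1 0.03 0.072 0 0 0; -1 0.1 0.03 0.072 0 0 0; -1 0.1 0.03 0.072 0 0 0",
)

```text
time_s: 1.75
tcp_pos: [0.5446, -0.2583, 0.287]
ee_rot: [[0.988, -0.002, -0.153], [0.153, 0.002, 0.988], [-0.002, -1.0, 0.003]]
wrist_force: [-0.4, -0.8, -0.4]
gripper_width: 1.002
```

```bash
python3 - <<'E'
from h import *
print(sense()['tcp_pos'],sense()['joints'],np.abs(sense()['joint_velocities']).max())
p,d,c=save('wrist','w1'); print(c['xyz'])
cv2.imwrite('pics/w1z.png',cv2.resize(p[:260,:,::-1],None,fx=1.56,fy=1.56,interpolation=cv2.INTER_CUBIC))
E
```

```text
[ 0.54464355 -0.25831652  0.28703226] [-10.05624369  17.89479071   3.56597229  -0.10694586 -75.82067163
 -71.12043506] 1.7832959671589539
[ 0.47728561 -0.26940558  0.45133231]
```

View pics/w1z.png

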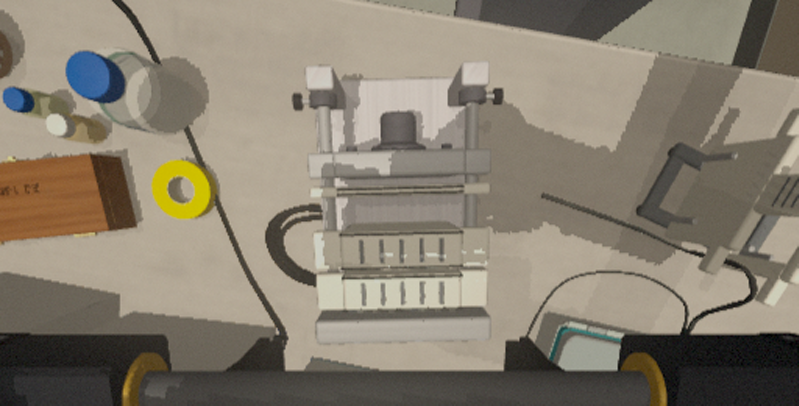

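```bash
python3 - <<'E'
from h import *
P,c,d=cloud('w1')
a=np.radians(8.7); ex=np.array([np.cos(a),np.sin(a)]); ey=np.array([-ex[1],ex[0]])
X=P[...,:2]@ex; Y=P[...,:2]@ey; Z=P[...,2]
reg=(d>0)&(np.abs(X-X[95:225,190:320].mean())<.2)
sl=np.zeros_like(reg); sl[40:222,190:320]=1
m=sl&reg&(Z>.118)&(Z<.135)
# profile of Z down the column centre
for u in (215,300):
  print(u,[(v,round(float(X[v,u]),3),round(float(Z[v,u]),3)) for v in range(90,222,2)])
# head top plate
h=(sl&(Z>.1235)&(Z<.134)).astype(np.uint8)
n,l,st,ce=cv2.connectedComponentsWithStats(h); 
for i in range(1,n):
  if st[i,4]>80:
    q=P[l==i]; print(st[i],q.mean(0).round(4), cv2.minAreaRect((q[:,:2]*1000).astype(np.float32)))
E
```

```text
215 [(90, 0.389, 0.02), (92, 0.392, 0.02), (94, 0.395, 0.02), (96, 0.398, 0.019), (98, 0.408, 0.123), (100, 0.41, 0.121), (102, 0.412, 0.121), (104, 0.414, 0.123), (106, 0.416, 0.121), (108, 0.418, 0.123), (110, 0.42, 0.122), (112, 0.423, 0.12), (114, 0.423, 0.021), (116, 0.426, 0.019), (118, 0.429, 0.018), (120, 0.431, 0.112), (122, 0.434, 0.111), (124, 0.436, 0.111), (126, 0.44, 0.021), (128, 0.443, 0.021), (130, 0.446, 0.02), (132, 0.449, 0.02), (134, 0.448, 0.095), (136, 0.451, 0.096), (138, 0.453, 0.097), (140, 0.455, 0.098), (142, 0.458, 0.096), (144, 0.46, 0.098), (146, 0.463, 0.097), (148, 0.464, 0.111), (150, 0.466, 0.112), (152, 0.469, 0.113), (154, 0.471, 0.112), (156, 0.473, 0.112), (158, 0.476, 0.111), (160, 0.478, 0.112), (162, 0.481, 0.112), (164, 0.483, 0.113), (166, 0.486, 0.11), (168, 0.488, 0.113), (170, 0.491, 0.112), (172, 0.495, 0.099), (174, 0.496, 0.108), (176, 0.498, 0.113), (178, 0.5, 0.113), (180, 0.503, 0.112), (182, 0.505, 0.112), (184, 0.508, 0.112), (186, 0.51, 0.112), (188, 0.513, 0.112), (190, 0.515, 0.113), (192, 0.518, 0.112), (194, 0.521, 0.112), (
[... 1088 characters left out ...]
1), (170, 0.493, 0.099), (172, 0.493, 0.11), (174, 0.496, 0.111), (176, 0.498, 0.111), (178, 0.501, 0.111), (180, 0.503, 0.111), (182, 0.506, 0.112), (184, 0.508, 0.112), (186, 0.51, 0.113), (188, 0.513, 0.111), (190, 0.516, 0.112), (192, 0.518, 0.112), (194, 0.521, 0.112), (196, 0.527, 0.099), (198, 0.526, 0.111), (200, 0.526, 0.119), (202, 0.526, 0.129), (204, 0.529, 0.128), (206, 0.531, 0.128), (208, 0.533, 0.13), (210, 0.536, 0.13), (212, 0.538, 0.13), (214, 0.541, 0.13), (216, 0.543, 0.131), (218, 0.592, 0.003), (220, 0.595, 0.003)]
[ 202  201  113   19 1839] [ 0.5803 -0.2461  0.1296] ((581.6296997070312, -246.4770050048828), (20.495258331298828, 135.32232666015625), 10.223149299621582)
```

```bash
python3 - <<'E'
from h import *
P,c,d=cloud('w1'); Z=P[...,2]
def fit(pts):
    vx,vy,x0,y0=cv2.fitLine((pts[:,:2]*1000).astype(np.float32),cv2.DIST_HUBER,0,.01,.01).ravel(); return np.degrees(np.arctan2(-vx*np.sign(vy),abs(vy))) , x0,y0
# edges per column
E={k:[] for k in('headin','divfar','divnear','blknear','folnear','folfar','headout')}
for u in range(203,312):
    z=Z[:,u]; v=np.arange(384)
    hd=[k for k in range(195,222) if z[k]>.1265 and z[k]<.135]
    if hd: E['headin'].append(P[hd[0],u]);E['headout'].append(P[hd[-1],u])
    dv=[k for k in range(112,130) if z[k]>.1045]
    dv=[k for k in range(116,130) if z[k]>.1045]
    if dv: E['divfar'].append(P[dv[-1],u]);E['divnear'].append(P[dv[0],u])
    b=[k for k in range(134,170) if z[k]>.1045]
    if b: E['blknear'].append(P[b[0],u])
    f=[k for k in range(92,116) if z[k]>.1045]
    if f: E['folnear'].append(P[f[0],u]);E['folfar'].append(P[f[-1],u])
yaw=[]
for k,q in E.items():
    q=np.array(q); a,x,y=fit(q); print(k,len(q),round(a,2)); 
a=np.radians(10.0)
for deg in (9.6,10.0,10.4):
  a=np.radians(deg); ex=np.array([np.cos(a),np.sin(a)]); ey=np.array([-ex[1],ex[0]])
  print(deg,{k:(round(float(np.median(np.array(q)[:,:2]@ex)),4),round(float(np.std(np.array(q)[:,:2]@ex)),4)) for k,q in E.items()})
  # rails: points at z ~.098 between
  m=np.zeros(Z.shape,bool); m[80:146,195:320]=1; m&=(abs(Z-.098)<.006)
  y=P[m][:,:2]@ey; 
  lo=y[y<np.median(y)-0] ; print(np.histogram(y,bins=np.arange(-.42,-.25,.004)))
  h=np.array(E['headin'])[:,:2]@ey; print('head y', h.min(),h.max())
E
```

```text
headin 109 10.16
divfar 109 10.23
divnear 109 10.34
blknear 109 10.2
folnear 109 10.34
folfar 109 10.02
headout 109 10.0
9.6 {'headin': (0.5229, 0.0005), 'divfar': (0.431, 0.0011), 'divnear': (0.4243, 0.0005), 'blknear': (0.4566, 0.0065), 'folnear': (0.3997, 0.0039), 'folfar': (0.4171, 0.0009), 'headout': (0.5411, 0.0006)}
(array([  0,   0,   0,   0,  44, 139, 156,  14,   0,   0,   0,   0,   2,
         3,   5,   9,  17,  40,  47,  57,  52,  53,  25,  13,  10,   7,
         5,   3,   3,   1,   2,   1,  80, 138, 121,   6,   0,   0,   0,
         0,   0,   0]), array([-0.42 , -0.416, -0.412, -0.408, -0.404, -0.4  , -0.396, -0.392,
       -0.388, -0.384, -0.38 , -0.376, -0.372, -0.368, -0.364, -0.36 ,
       -0.356, -0.352, -0.348, -0.344, -0.34 , -0.336, -0.332, -0.328,
       -0.324, -0.32 , -0.316, -0.312, -0.308, -0.304, -0.3  , -0.296,
       -0.292, -0.288, -0.284, -0.28 , -0.276, -0.272, -0.268, -0.264,
       -0.26 , -0.256, -0.252]))
head y -0.4059243981025176 -0.27632179964832504
10.0 {'headin': (0.5205, 0.0004), 'divfar': (0.4286, 0.0011), 'divnear': (0.4218, 0.0004), 'blknea
[... 965 characters left out ...]
out': (0.5362, 0.0007)}
(array([  0,   0,   0, 108, 143, 102,   0,   0,   0,   0,   0,   3,   4,
         6,  11,  22,  46,  50,  58,  50,  49,  17,  13,   7,   7,   4,
         3,   2,   1,   2,   0, 141, 140,  64,   0,   0,   0,   0,   0,
         0,   0,   0]), array([-0.42 , -0.416, -0.412, -0.408, -0.404, -0.4  , -0.396, -0.392,
       -0.388, -0.384, -0.38 , -0.376, -0.372, -0.368, -0.364, -0.36 ,
       -0.356, -0.352, -0.348, -0.344, -0.34 , -0.336, -0.332, -0.328,
       -0.324, -0.32 , -0.316, -0.312, -0.308, -0.304, -0.3  , -0.296,
       -0.292, -0.288, -0.284, -0.28 , -0.276, -0.272, -0.268, -0.264,
       -0.26 , -0.256, -0.252]))
head y -0.4132006670803657 -0.28358731754921335
```

```bash
python3 - <<'E'
from h import *
P,c,d=cloud('w1'); Z=P[...,2]
a=np.radians(10.15); ex=np.array([np.cos(a),np.sin(a)]); ey=np.array([-ex[1],ex[0]])
X=P[...,:2]@ex;Y=P[...,:2]@ey
for u in (235,257,275):
  print(u,[(v,round(float(X[v,u])*1000),round(float(Z[v,u])*1000)) for v in range(84,158)])
m=np.zeros(Z.shape,bool); m[80:146,195:320]=1; m&=(abs(Z-.098)<.004)
y=Y[m]; lo=y[y<-.38]; hi=y[y>-.30]
print('rails',np.percentile(lo,[1,50,99]),np.percentile(hi,[1,50,99]))
m=np.zeros(Z.shape,bool); m[200:222,190:320]=1; m&=abs(Z-.129)<.005; print('head y',Y[m].min(),Y[m].max())
E
```

```text
235 [(84, 372, 21), (85, 373, 20), (86, 375, 20), (87, 376, 20), (88, 377, 20), (89, 379, 20), (90, 380, 21), (91, 381, 21), (92, 383, 19), (93, 384, 20), (94, 386, 20), (95, 387, 21), (96, 396, 118), (97, 397, 122), (98, 399, 123), (99, 399, 122), (100, 401, 121), (101, 402, 122), (102, 403, 122), (103, 404, 121), (104, 405, 122), (105, 406, 122), (106, 407, 122), (107, 408, 122), (108, 409, 122), (109, 410, 121), (110, 411, 122), (111, 412, 121), (112, 413, 121), (113, 414, 101), (114, 414, 45), (115, 415, 19), (116, 416, 19), (117, 418, 20), (118, 419, 20), (119, 421, 121), (120, 422, 123), (121, 423, 122), (122, 424, 122), (123, 425, 123), (124, 427, 121), (125, 428, 121), (126, 431, 20), (127, 432, 20), (128, 434, 19), (129, 435, 20), (130, 437, 19), (131, 438, 20), (132, 440, 20), (133, 441, 20), (134, 442, 21), (135, 444, 19), (136, 445, 21), (137, 447, 21), (138, 448, 20), (139, 450, 20), (140, 451, 19), (141, 453, 20), (142, 454, 20), (143, 454, 49), (144, 453, 68), (145, 453, 83), (146, 453, 99), (147, 453, 113), (148, 454, 119), (149, 455, 124), (150, 456, 123), (151, 457,
[... 1962 characters left out ...]
3, 427, 123), (124, 428, 119), (125, 431, 20), (126, 432, 20), (127, 434, 20), (128, 435, 20), (129, 437, 20), (130, 438, 19), (131, 440, 21), (132, 441, 20), (133, 443, 20), (134, 444, 21), (135, 445, 21), (136, 447, 20), (137, 448, 21), (138, 450, 20), (139, 451, 20), (140, 453, 19), (141, 455, 18), (142, 453, 51), (143, 453, 70), (144, 453, 85), (145, 453, 100), (146, 453, 112), (147, 454, 121), (148, 455, 123), (149, 456, 122), (150, 457, 122), (151, 458, 122), (152, 460, 121), (153, 461, 121), (154, 462, 121), (155, 463, 122), (156, 464, 122), (157, 465, 122)]
rails [-0.40556043 -0.40010058 -0.39589369] [-0.29377688 -0.28963022 -0.28408647]
head y -0.4127806634902895 -0.2774494533976112
```

```bash
python3 - <<'E'
from h import *
P,c,d=cloud('top0')
m=(d>0)&(P[...,0]>.36)&(P[...,0]<.56)&(P[...,1]>-.06)&(P[...,1]<.15)&(P[...,2]>.09)&(P[...,2]<.17); print(P[m].round(3).tolist())
inc((0.52,0.055,0.30),-14)
E
```

```text
[[0.524, 0.06, 0.097], [0.524, 0.053, 0.094], [0.521, 0.06, 0.092], [0.521, 0.057, 0.094], [0.521, 0.053, 0.095], [0.517, 0.06, 0.097], [0.518, 0.057, 0.093], [0.517, 0.053, 0.094], [0.514, 0.06, 0.094], [0.514, 0.053, 0.092], [0.509, 0.063, 0.098], [0.51, 0.06, 0.096], [0.51, 0.056, 0.098], [0.51, 0.053, 0.093], [0.506, 0.063, 0.096], [0.506, 0.059, 0.1], [0.507, 0.056, 0.094], [0.502, 0.066, 0.102], [0.501, 0.062, 0.105], [0.501, 0.059, 0.106], [0.503, 0.056, 0.097], [0.504, 0.004, 0.092], [0.503, 0.0, 0.095], [0.504, -0.003, 0.094], [0.504, -0.007, 0.093], [0.497, 0.066, 0.105], [0.497, 0.062, 0.108], [0.497, 0.058, 0.109], [0.498, 0.055, 0.103], [0.499, 0.0, 0.098], [0.499, -0.003, 0.097], [0.494, 0.066, 0.104], [0.494, 0.062, 0.104], [0.494, 0.059, 0.104], [0.497, 0.057, 0.09], [0.496, 0.004, 0.096], [0.495, -0.0, 0.1], [0.495, -0.004, 0.1], [0.49, 0.065, 0.111], [0.49, 0.062, 0.108], [0.49, 0.058, 0.108], [0.492, 0.003, 0.097], [0.493, 0.0, 0.094], [0.493, -0.003, 0.093], [0.487, 0.069, 0.102], [0.486, 0.065, 0.109], [0.486, 0.061, 0.109], [0.488, 0.059, 0.097], [0.488, 0.007, 
[... 4861 characters left out ...]
, 0.092, 0.092], [0.398, 0.088, 0.093], [0.398, 0.085, 0.092], [0.397, 0.081, 0.1], [0.398, 0.029, 0.097], [0.397, 0.025, 0.105], [0.398, 0.022, 0.099], [0.397, 0.019, 0.101], [0.394, 0.088, 0.098], [0.394, 0.085, 0.092], [0.394, 0.081, 0.097], [0.394, 0.029, 0.095], [0.395, 0.023, 0.094], [0.391, 0.029, 0.094], [0.391, 0.025, 0.099], [0.387, 0.029, 0.096], [0.388, 0.026, 0.095], [0.388, 0.022, 0.096], [0.384, 0.033, 0.095], [0.384, 0.029, 0.095], [0.384, 0.026, 0.095], [0.384, 0.022, 0.092], [0.381, 0.033, 0.095], [0.381, 0.029, 0.094], [0.377, 0.033, 0.093], [0.377, 0.029, 0.094], [0.377, 0.026, 0.092], [0.374, 0.025, 0.097]]
d [ 0.0236 -0.0117  0.3142] w [-0.0018  0.3965 -0.0012] rows 6.3
```

```bash
python3 - <<'E'
from h import *
inc((0.48,0.0,0.30),-5)
E
```

```text
d [-0.0243 -0.0117  0.2659] w [-0.0019  0.2394 -0.0011] rows 5.3
```

Emit:
move_arm(
  increments="-1 -0.005 -0.01 0.045 0 0.05 0; -1 -0.01 -0.01 0.09 0 0.09 0; -1 -0.015 -0.012 0.135 0 0.14 0; -1 -0.018 -0.012 0.18 0 0.18 0; -1 -0.022 -0.012 0.225 0 0.22 0; -1 -0.024 -0.012 0.266 0 0.24 0; -1 -0.024 -0.012 0.266 0 0.24 0; -1 -0.024 -0.012 0.266 0 0.24 0",
)

```text
time_s: 2.6
tcp_pos: [0.4802, -0.0, 0.3013]
ee_rot: [[0.996, 0.001, 0.087], [-0.087, 0.002, 0.996], [0.001, -1.0, 0.002]]
wrist_force: [-0.5, -0.2, -0.8]
gripper_width: 1.002
```

```bash
python3 - <<'E'
from h import *
print(sense()['tcp_pos'],sense()['joints'],np.abs(sense()['joint_velocities']).max())
p,d,c=save('wrist','w2'); print(c['xyz'])
cv2.imwrite('pics/w2z.png',cv2.resize(p[:260,:,::-1],None,fx=1.56,fy=1.56,interpolation=cv2.INTER_CUBIC))
P,c,d=cloud('w2'); Z=P[...,2]
m=(d>0)&(Z>.14)&(Z<.165)&(P[...,0]>.4)&(P[...,0]<.5)&(P[...,1]>-.03)&(P[...,1]<.11)
n,l,st,ce=cv2.connectedComponentsWithStats(m.astype(np.uint8))
for i in range(1,n):
  if st[i,4]>80:
    q=P[l==i]; print(st[i],q.mean(0).round(4), cv2.minAreaRect((q[:,:2]*1000).astype(np.float32)))
m=(d>0)&(Z>.095)&(Z<.115)&(P[...,0]>.36)&(P[...,0]<.53)&(P[...,1]>-.03)&(P[...,1]<.11)
n,l,st,ce=cv2.connectedComponentsWithStats(m.astype(np.uint8))
for i in range(1,n):
  if st[i,4]>80:
    q=P[l==i]; print('ears',st[i],q.mean(0).round(4), cv2.minAreaRect((q[:,:2]*1000).astype(np.float32)))
E
```

```text
[ 4.80248013e-01 -4.58936420e-05  3.01312358e-01] [ 1.93665094e+01  4.75624775e+00 -1.11386327e+01 -9.75537612e-02
 -7.39890927e+01 -1.14350243e+02] 1.9451802876513318
[0.41259431 0.00521728 0.46457368]
[256 129  14  28 277] [0.4385 0.014  0.1511] ((438.8953552246094, 14.087949752807617), (11.345812797546387, 29.880651473999023), 76.23711395263672)
[306 142  16  27 301] [0.4572 0.0701 0.1504] ((457.8068542480469, 71.20291137695312), (11.403947830200195, 29.996885299682617), 75.0611801147461)
ears [259  84  15  46 394] [0.3995 0.0239 0.1026] ((399.7651672363281, 23.991395950317383), (10.886974334716797, 54.58088684082031), 75.95551300048828)
ears [292  96  29 104 797] [0.4532 0.0711 0.1027] ((457.73065185546875, 71.17912292480469), (11.450782775878906, 135.38699340820312), 75.84907531738281)
ears [249 150  14  41 297] [0.4798 0.0036 0.1025] ((478.5715026855469, 4.196385383605957), (10.86647891998291, 53.79672622680664), 75.94522857666016)
```

View pics/w2z.png

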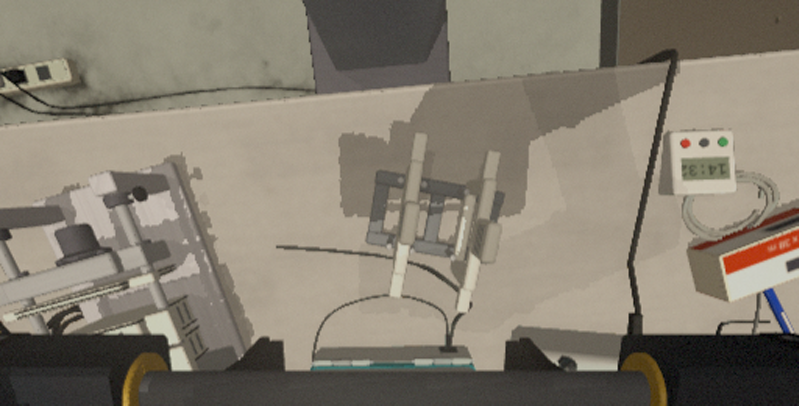

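```bash
python3 - <<'E'
from h import *
inc((0.4577,0.0712,0.20),-14.1)
P,c,d=cloud('top0')
m=(d>0)&(P[...,0]>.45)&(P[...,0]<.60)&(P[...,1]>-.05)&(P[...,1]<.25)&(P[...,2]>.2)&(P[...,2]<.6)
print(m.sum(), P[m].min(0),P[m].max(0)); q=P[m]; print(q[q[:,2]<.45].min(0))
E
```

```text
d [-0.0291  0.1012  0.0693] w [-0.0022  0.1571  0.0005] rows 2.5
137 [0.55283865 0.02202606 0.20830376] [0.5992351  0.17339082 0.49786582]
[0.57285337 0.02202606 0.20830376]
```

Emit:
move_arm(
  increments="0.2 -0.01 0.025 0.015 0 0.05 0; 0.2 -0.019 0.06 0.035 -0.001 0.1 0; 0.2 -0.025 0.085 0.055 -0.002 0.14 0; 0.2 -0.029 0.101 0.069 -0.002 0.157 0; 0.2 -0.029 0.101 0.069 -0.002 0.157 0; 0.2 -0.029 0.101 0.069 -0.002 0.157 0; 0.2 -0.029 0.101 0.069 -0.002 0.157 0",
)

```text
time_s: 3.35
tcp_pos: [0.4587, 0.0708, 0.2006]
ee_rot: [[0.97, 0.001, 0.244], [-0.244, 0.001, 0.97], [0.001, -1.0, 0.001]]
wrist_force: [0.1, -0.4, 0.0]
gripper_width: 0.455
```

```bash
python3 - <<'E'
from h import *
print(sense()['tcp_pos'],sense()['joints'],sense()['gripper_width'])
inc((0.4577,0.0712,0.118),-14.1)
save('wrist','w3')
E
```

```text
[0.45869328 0.07082356 0.20059665] [ 2.89232554e+01  7.29738030e+00 -2.31732077e+01  1.12325447e-02
 -5.94511643e+01 -1.33069224e+02] 0.4545677239931659
d [-0.0011  0.0826  0.0001] w [-0.0008 -0.0007  0.0011] rows 1.7
```

View pics/w3.png

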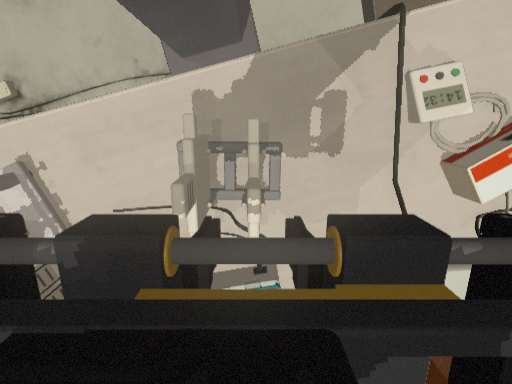

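Emit:
move_arm(
  increments="0.2 0 0.03 0 0 0 0; 0.2 0 0.06 0 0 0 0; 0.2 0 0.083 0 0 0 0; 0.2 0 0.083 0 0 0 0",
)

```text
time_s: 3.8
tcp_pos: [0.4561, 0.0704, 0.1146]
ee_rot: [[0.97, -0.006, 0.244], [-0.244, -0.002, 0.97], [-0.005, -1.0, -0.004]]
wrist_force: [-0.5, -0.1, -0.0]
gripper_width: 0.399
```

Emit:
move_arm(
  increments="0.6 0 0 0 0 0 0; 0.9 0 0 0 0 0 0; 1 0 0 0 0 0 0; 1 0 0 0 0 0 0; 1 0 0 0 0 0 0; 1 0 0 0 0 0 0",
)

```text
time_s: 4.4
tcp_pos: [0.4583, 0.072, 0.1176]
ee_rot: [[0.97, 0.001, 0.242], [-0.242, 0.0, 0.97], [0.001, -1.0, 0.001]]
wrist_force: [-0.9, 0.3, 5.1]
gripper_width: 0.12
```

Emit:
move_arm(
  increments="1 0 -0.015 0 0 0 0; 1 0 -0.03 0 0 0 0; 1 0 -0.05 0 0 0 0; 1 0 -0.075 0 0 0 0; 1 0 -0.105 0 0 0 0; 1 0 -0.14 0 0 0 0; 1 0 -0.17 0 0 0 0; 1 0 -0.18 0 0 0 0",
)

```text
time_s: 5.2
tcp_pos: [0.4587, 0.0722, 0.2993]
ee_rot: [[0.97, 0.004, 0.243], [-0.243, 0.002, 0.97], [0.004, -1.0, 0.003]]
wrist_force: [-0.2, 0.1, -1.7]
gripper_width: 0.124
```

```bash
python3 - <<'E'
from h import *
print(sense()['tcp_pos'],sense()['wrist_force'])
inc((0.495,-0.262,0.29),-79.85)
save('wrist','w4')
save('top','t4')
P,c,d=cloud('t4')
m=(d>0)&(P[...,0]>.4)&(P[...,0]<.5)&(P[...,1]>-.02)&(P[...,1]<.035)&(P[...,2]>.135)&(P[...,2]<.165); print('blank',P[m].mean(0))
P,c,d=cloud('top0')
m=(d>0)&(P[...,0]>.4)&(P[...,0]<.5)&(P[...,1]>-.02)&(P[...,1]<.035)&(P[...,2]>.135)&(P[...,2]<.165); print('blank',P[m].mean(0))
E
```

```text
[0.4587431  0.07218715 0.29926797] [-0.17691078  0.09978808 -1.69967424]
d [ 0.1162  0.0087 -0.3154] w [-0.0049  1.1486  0.0013] rows 7.7
blank [0.42974795 0.01533397 0.1459759 ]
blank [0.43961449 0.01333923 0.1477342 ]
```

View pics/w4.png

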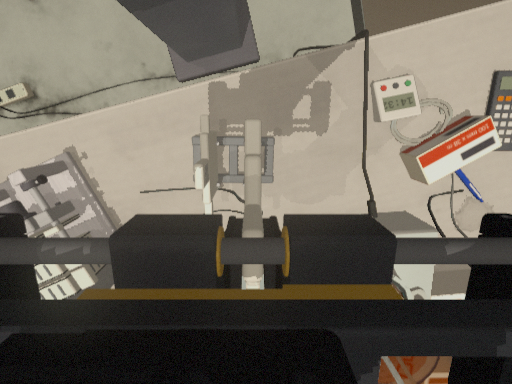

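Emit:
move_arm(
  increments="1 0.014 0.001 -0.039 0 0.143 0; 1 0.029 0.002 -0.079 0 0.287 0; 1 0.043 0.003 -0.118 0 0.43 0; 1 0.058 0.004 -0.158 0 0.574 0; 1 0.073 0.005 -0.197 0 0.718 0; 1 0.087 0.006 -0.236 0 0.861 0; 1 0.1 0.007 -0.276 0 1.0 0; 1 0.116 0.009 -0.315 -0.003 1.148 0.001",
)

```text
time_s: 6.1
tcp_pos: [0.4925, -0.2632, 0.2846]
ee_rot: [[0.17, -0.008, 0.985], [-0.985, 0.001, 0.17], [-0.002, -1.0, -0.008]]
wrist_force: [0.6, 0.4, -0.8]
gripper_width: 0.123
```

Emit:
move_arm(
  increments="1 0 0 0 0 0 0; 1 0 0 0 0 0 0; 1 0 0 0 0 0 0",
)

```text
time_s: 6.4
tcp_pos: [0.4931, -0.2612, 0.2859]
ee_rot: [[0.178, -0.006, 0.984], [-0.984, 0.0, 0.178], [-0.001, -1.0, -0.006]]
wrist_force: [0.1, 0.7, -1.3]
gripper_width: 0.125
```

```bash
python3 - <<'E'
from h import *
print(sense()['tcp_pos'],sense()['joints'],sense()['wrist_force'])
inc((0.495,-0.262,0.22),-79.85)
save('wrist','w5')
save('top','t5'); save('scene','s5')
p=cv2.imread('pics/scene0.png') 
p=cv2.imread('pics/s5.png')
cv2.imwrite('pics/s5z.png',cv2.resize(p[100:250,150:330],None,fx=4,fy=4,interpolation=cv2.INTER_CUBIC))
E
```

```text
[ 0.49314666 -0.26118664  0.28586501] [-1.12291467e+01  1.34506265e+01 -2.77629216e+00  6.89164634e-02
 -7.41250324e+01 -1.58562708e+02] [ 0.10888123  0.67259869 -1.3259947 ]
d [0.0012 0.0659 0.0021] w [ 0.0061  0.0013 -0.0012] rows 1.3
```

View pics/w5.png

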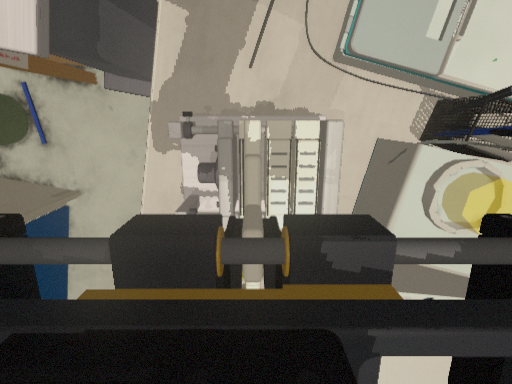

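View pics/s5z.png

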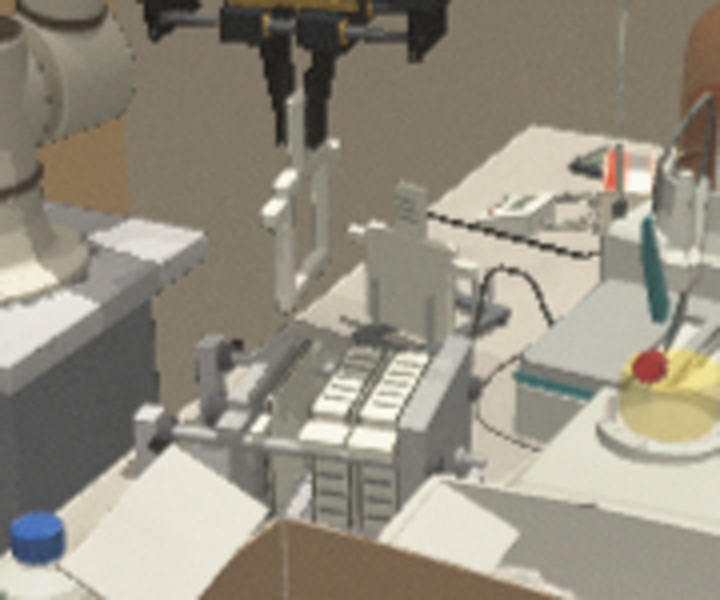

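Emit:
move_arm(
  increments="1 0.001 0.02 0.001 0.003 0.001 0; 1 0.001 0.04 0.002 0.006 0.001 -0.001; 1 0.001 0.05 0.002 0.006 0.001 -0.001; 1 0.001 0.05 0.002 0.006 0.001 -0.001",
)

```text
time_s: 6.95
tcp_pos: [0.495, -0.2618, 0.2363]
ee_rot: [[0.177, -0.0, 0.984], [-0.984, -0.0, 0.177], [0.0, -1.0, -0.0]]
wrist_force: [-0.3, -0.1, -1.5]
gripper_width: 0.127
```

```bash
cat > chk.py <<'E'
from h import *
import sys
def run(f):
    save('wrist',f)
    P,c,d=cloud(f); Z=P[...,2]
    a=np.radians(10.15); ex=np.array([np.cos(a),np.sin(a)]); ey=np.array([-ex[1],ex[0]])
    X=P[...,:2]@ex;Y=P[...,:2]@ey
    s=sense(); print('tcp',np.round(s['tcp_pos'],4),'press',round(float(s['tcp_pos'][:2]@ex-.4345),4),round(float(s['tcp_pos'][:2]@ey+.345),4),'F',np.round(s['wrist_force'],1),'w',s['gripper_width'])
    for v in range(120,214,8):
        ok=(d[v]>0)&(Z[v]>.085)&(Z[v]<.35)&(np.arange(512)>180)&(np.arange(512)<350)
        u=np.where(ok)[0]; segs=[]
        if len(u)==0: continue
        st=u[0]
        for i in range(len(u)):
            if i+1==len(u) or u[i+1]!=u[i]+1 or abs(Z[v,u[i+1]]-Z[v,u[i]])>.006:
                if u[i]-st>=3: segs.append((round(1e3*float(X[v,st]-.4345),1),round(1e3*float(X[v,u[i]]-.4345),1),'z%d'%round(1e3*float(np.median(Z[v,st:u[i]+1])))))
                st=u[i+1] if i+1<len(u) else 0
        print(v,'y',round(1e3*float(np.median(Y[v,u])+.345)),segs)
run(sys.argv[1])
E
python3 chk.py w6; python3 -c "
from h import *
inc((0.495,-0.262,0.1316),-79.85)"
```

```text
tcp [ 0.4958 -0.2623  0.2376] press 0.0073 -0.0006 F [-0.3 -0.4 -1. ] w 0.12459732726906513
120 y 66 [(-35.9, -19.0, 'z113'), (-12.1, -5.0, 'z113'), (2.3, 11.9, 'z216'), (20.9, 49.6, 'z112'), (53.4, 82.7, 'z113'), (86.8, 97.1, 'z129')]
128 y 59 [(-67.2, -39.0, 'z100'), (-36.2, -19.1, 'z112'), (-19.1, -14.0, 'z100'), (-12.2, -5.1, 'z112'), (1.6, 11.9, 'z216'), (16.3, 20.5, 'z100'), (20.9, 50.3, 'z113'), (53.6, 82.1, 'z112'), (86.1, 98.3, 'z130')]
136 y 51 [(-36.6, -18.9, 'z113'), (-12.3, -5.2, 'z112'), (1.6, 12.0, 'z217'), (21.1, 49.3, 'z113'), (53.4, 82.7, 'z113'), (86.2, 98.2, 'z130')]
144 y 44 [(-36.5, -19.1, 'z122'), (-11.8, -5.0, 'z123'), (2.2, 12.0, 'z217'), (20.8, 49.1, 'z122'), (53.4, 82.4, 'z123'), (86.6, 92.2, 'z130'), (94.3, 99.3, 'z131')]
152 y 36 [(-40.9, -19.0, 'z123'), (-11.9, -5.0, 'z122'), (2.2, 12.0, 'z217'), (20.9, 49.4, 'z123'), (53.5, 81.5, 'z123'), (86.5, 99.4, 'z130')]
160 y 28 [(-35.8, -19.2, 'z123'), (-12.1, -5.1, 'z123'), (1.7, 12.5, 'z227'), (20.9, 49.8, 'z123'), (53.3, 82.6, 'z123'), (86.5, 100.5, 'z130')]
168 y 20 [(-54.1, -47.4, 'z86'), (-36.4, -19.3, 'z1
[... 275 characters left out ...]
 'z131')]
184 y 4 [(-65.8, -39.5, 'z96'), (-35.8, -19.0, 'z123'), (-11.5, -4.5, 'z123'), (1.6, 11.9, 'z227'), (21.1, 34.2, 'z123'), (36.3, 49.6, 'z123'), (53.6, 82.0, 'z123'), (86.3, 102.8, 'z130')]
192 y -5 [(-36.3, -18.9, 'z122'), (-11.5, -4.5, 'z123'), (1.6, 11.9, 'z227'), (20.5, 50.2, 'z123'), (53.3, 82.9, 'z123'), (86.9, 103.1, 'z131')]
200 y -13 [(-36.7, -19.1, 'z122'), (-11.7, -4.6, 'z123'), (2.2, 11.9, 'z227'), (20.6, 48.8, 'z124'), (53.4, 81.7, 'z123'), (86.5, 103.6, 'z130')]
208 y -22 [(-35.7, -19.1, 'z122'), (-11.8, -4.6, 'z123'), (2.4, 11.7, 'z236'), (20.5, 49.4, 'z123'), (53.6, 83.2, 'z123'), (86.4, 104.6, 'z130')]
d [-0.0006  0.106  -0.0009] w [-0.0018  0.0006  0.0018] rows 2.1
```

View pics/w6.png

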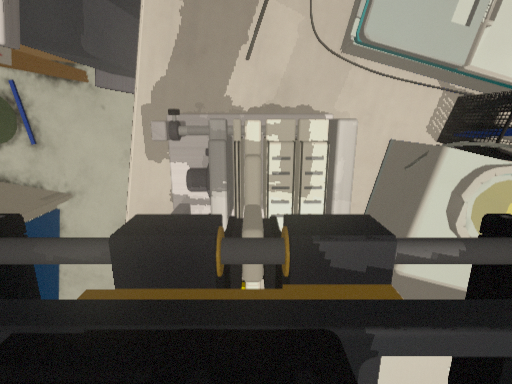

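Emit:
move_arm(
  increments="1 0 0.015 0.001 0 0 0; 1 0 0.03 0.001 0 0 0; 1 0 0.045 0.001 0 0 0; 1 0 0.045 0.001 0 0 0; 1 0 0.045 0.001 0 0 0",
)

```text
time_s: 7.5
tcp_pos: [0.4976, -0.2628, 0.1939]
ee_rot: [[0.176, 0.004, 0.984], [-0.984, -0.002, 0.176], [0.003, -1.0, 0.004]]
wrist_force: [-0.4, -0.8, -1.4]
gripper_width: 0.128
```

```bash
python3 chk.py w7; python3 -c "
from h import *
inc((0.495,-0.262,0.1316),-79.85)"
```

```text
tcp [ 0.4978 -0.2629  0.1942] press 0.0092 -0.0015 F [ 0.8 -0.  -1.7] w 0.12655988136395166
120 y 65 [(-36.6, -19.6, 'z111'), (-13.0, -5.4, 'z112'), (4.4, 13.9, 'z173'), (20.2, 49.2, 'z112'), (52.8, 75.9, 'z112'), (77.9, 82.3, 'z112'), (85.8, 85.6, 'z117')]
128 y 59 [(-53.5, -40.1, 'z99'), (-36.8, -15.1, 'z111'), (-13.2, -5.5, 'z111'), (-5.2, 1.1, 'z99'), (3.7, 13.9, 'z173'), (17.3, 19.8, 'z100'), (20.2, 49.2, 'z112'), (52.8, 81.9, 'z112'), (85.5, 86.3, 'z116')]
136 y 52 [(-37.7, -19.7, 'z111'), (-12.4, -5.6, 'z111'), (3.7, 13.9, 'z174'), (20.2, 48.5, 'z112'), (52.7, 82.6, 'z112'), (85.9, 86.1, 'z118')]
144 y 46 [(-36.9, -19.7, 'z121'), (-11.6, -6.1, 'z121'), (4.3, 14.0, 'z173'), (20.8, 48.1, 'z121'), (52.9, 80.9, 'z121'), (85.7, 87.1, 'z121')]
152 y 40 [(-37.2, -19.6, 'z121'), (-12.8, -5.3, 'z122'), (4.2, 14.0, 'z173'), (20.1, 49.7, 'z122'), (52.8, 82.6, 'z122'), (86.0, 87.5, 'z125')]
160 y 33 [(-36.7, -21.4, 'z121'), (-13.0, -5.4, 'z122'), (3.7, 14.5, 'z183'), (20.1, 48.9, 'z122'), (52.8, 81.1, 'z122'), (85.8, 88.2, 'z124')]
168 y 26 [(-36.8, -19.7, 'z122'), (-12.2, -5.5, 'z122'), 
[... 283 characters left out ...]
2 [(-58.7, -41.3, 'z95'), (-36.7, -19.6, 'z122'), (-12.6, -5.1, 'z122'), (3.6, 13.9, 'z183'), (20.3, 48.7, 'z122'), (52.7, 81.2, 'z122'), (85.7, 89.8, 'z126')]
192 y 5 [(-59.1, -41.2, 'z95'), (-37.5, -19.9, 'z122'), (-12.9, -5.2, 'z122'), (3.6, 13.9, 'z183'), (20.4, 49.2, 'z122'), (52.8, 82.6, 'z122'), (85.9, 90.2, 'z127')]
200 y -2 [(-36.6, -19.6, 'z122'), (-13.1, -5.2, 'z121'), (4.2, 13.9, 'z184'), (19.8, 49.6, 'z122'), (52.9, 81.7, 'z122'), (85.6, 90.9, 'z127')]
208 y -9 [(-37.0, -19.5, 'z122'), (-12.1, -5.2, 'z122'), (4.4, 13.7, 'z193'), (19.9, 48.7, 'z122'), (52.7, 74.1, 'z122'), (75.8, 80.8, 'z123'), (85.8, 91.7, 'z127')]
d [-0.0016  0.0625 -0.0029] w [-0.0048 -0.      0.0033] rows 1.3
```

Emit:
move_arm(
  increments="1 -0.001 0 -0.0016 -0.004 0 0.003; 1 -0.001 0.007 -0.0016 -0.004 0 0.003; 1 -0.001 0.014 -0.0016 -0.004 0 0.003; 1 -0.001 0.014 -0.0016 -0.004 0 0.003; 1 -0.001 0.014 -0.0016 -0.004 0 0.003; 1 -0.001 0.014 -0.0016 -0.004 0 0.003",
)

```text
time_s: 8.15
tcp_pos: [0.4953, -0.262, 0.1786]
ee_rot: [[0.176, -0.002, 0.984], [-0.984, 0.001, 0.176], [-0.001, -1.0, -0.001]]
wrist_force: [1.3, -0.3, -1.5]
gripper_width: 0.125
```

```bash
python3 chk.py w8|egrep 'tcp|^1[26]0|^200'; python3 -c "
from h import *
inc((0.495,-0.262,0.1316),-79.85)"
```

```text
tcp [ 0.4953 -0.262   0.1787] press 0.0069 -0.0002 F [-0.3  0.  -1.5] w 0.12596064908592453
120 y 67 [(-37.5, -20.0, 'z111'), (-12.7, -5.7, 'z112'), (2.0, 11.5, 'z158'), (19.9, 36.4, 'z111'), (38.2, 48.4, 'z112'), (52.6, 81.1, 'z111')]
160 y 37 [(-37.1, -19.8, 'z121'), (-12.7, -5.6, 'z122'), (1.3, 12.1, 'z168'), (19.8, 49.3, 'z121'), (52.5, 81.2, 'z121')]
200 y 4 [(-58.8, -41.4, 'z95'), (-37.4, -19.8, 'z121'), (-12.7, -5.4, 'z121'), (1.8, 11.6, 'z168'), (19.6, 30.9, 'z121'), (32.2, 48.9, 'z122'), (52.5, 81.8, 'z122'), (85.9, 85.6, 'z117')]
d [ 0.      0.0471 -0.0003] w [ 0.0012 -0.0005 -0.0011] rows 0.9
```

Emit:
move_arm(
  increments="1 0 0.01 0.0003 0 0 0; 1 0 0.02 0.0003 0 0 0; 1 0 0.03 0.0003 0 0 0; 1 0 0.04 0.0003 0 0 0; 1 0 0.04 0.0003 0 0 0; 1 0 0.04 0.0003 0 0 0",
)

```text
time_s: 8.8
tcp_pos: [0.4953, -0.2619, 0.1382]
ee_rot: [[0.176, -0.003, 0.984], [-0.984, 0.001, 0.176], [-0.001, -1.0, -0.002]]
wrist_force: [0.5, 0.1, -1.2]
gripper_width: 0.123
```

```bash
python3 chk.py w9|egrep 'tcp|^1[26]0|^200'; python3 -c "
from h import *
inc((0.495,-0.262,0.1316),-79.85)"
```

```text
tcp [ 0.4957 -0.2619  0.1386] press 0.0073 -0.0002 F [ 0.6  0.5 -1.7] w 0.12291681244504428
120 y 67 [(-36.8, -19.9, 'z111'), (-13.1, -7.7, 'z111'), (2.3, 11.9, 'z118'), (19.9, 48.8, 'z112'), (53.0, 70.0, 'z112')]
160 y 42 [(-36.4, -22.4, 'z122'), (-21.0, -19.6, 'z115'), (-11.2, -5.3, 'z122'), (1.7, 12.4, 'z128'), (19.7, 48.9, 'z122'), (52.4, 69.1, 'z122')]
200 y 16 [(-48.2, -42.3, 'z94'), (-36.9, -19.5, 'z122'), (-12.9, -5.5, 'z122'), (1.4, 11.9, 'z128'), (19.8, 48.7, 'z123'), (52.9, 70.9, 'z123')]
d [-0.      0.007  -0.0007] w [ 0.0014 -0.0003 -0.001 ] rows 0.1
```

Emit:
move_arm(
  increments="1 0 0.002 0 0 0 0; 1 0 0.004 0 0 0 0; 1 0 0.006 0 0 0 0; 1 0 0.0065 0 0 0 0; 1 0 0.0065 0 0 0 0; 1 0 0.0065 0 0 0 0",
)

```text
time_s: 9.45
tcp_pos: [0.4954, -0.2618, 0.1321]
ee_rot: [[0.176, -0.002, 0.984], [-0.984, 0.001, 0.176], [-0.001, -1.0, -0.001]]
wrist_force: [-0.3, -0.7, -1.1]
gripper_width: 0.123
```

```bash
python3 chk.py w10|egrep 'tcp|^1[26]0|^200'
```

```text
tcp [ 0.4955 -0.2618  0.1321] press 0.0071 -0.0 F [-0.5 -0.2 -1.2] w 0.12368236346980724
120 y 67 [(-37.6, -20.0, 'z111'), (-13.2, -5.7, 'z111'), (2.1, 11.7, 'z111'), (19.5, 48.7, 'z111'), (52.2, 67.8, 'z111')]
160 y 43 [(-37.3, -19.9, 'z121'), (-12.8, -5.6, 'z121'), (1.5, 12.2, 'z121'), (19.4, 48.2, 'z121'), (52.5, 66.5, 'z121')]
200 y 17 [(-46.9, -42.8, 'z96'), (-36.6, -19.9, 'z121'), (-12.9, -5.6, 'z121'), (1.3, 11.7, 'z122'), (19.6, 48.5, 'z122'), (52.5, 68.4, 'z122')]
```

Emit:
move_arm(
  increments="1 0 0.001 0 0 0 0; 1 0 0.001 0 0 0 0; 1 0 0.001 0 0 0 0",
)

```text
time_s: 9.8
tcp_pos: [0.4956, -0.262, 0.1316]
ee_rot: [[0.176, -0.001, 0.984], [-0.984, 0.001, 0.176], [-0.001, -1.0, -0.001]]
wrist_force: [-0.7, 0.1, 2.5]
gripper_width: 0.125
```

Emit:
move_arm(
  increments="0.6 0 0 0 0 0 0; 0.5 0 0 0 0 0 0; 0.4 0 0 0 0 0 0; 0.4 0 0 0 0 0 0; 0.4 0 0 0 0 0 0; 0.4 0 0 0 0 0 0",
)

```text
time_s: 10.4
tcp_pos: [0.4954, -0.2618, 0.131]
ee_rot: [[0.176, -0.002, 0.984], [-0.984, 0.001, 0.176], [-0.001, -1.0, -0.002]]
wrist_force: [0.2, -0.2, -0.9]
gripper_width: 0.301
```

```bash
python3 chk.py w11|egrep 'tcp|^1[26]0|^200'
```

```text
tcp [ 0.4954 -0.2618  0.131 ] press 0.007 0.0 F [ 0.9  0.3 -0.3] w 0.3004310011671925
120 y 67 [(-37.4, -30.1, 'z111'), (-28.8, -25.5, 'z112'), (-24.5, -20.3, 'z111'), (-13.2, -5.8, 'z111'), (2.0, 11.5, 'z111'), (19.4, 49.4, 'z111'), (52.3, 67.5, 'z111')]
160 y 43 [(-37.1, -19.9, 'z121'), (-12.9, -5.7, 'z121'), (1.5, 12.1, 'z121'), (19.5, 49.0, 'z121'), (52.5, 66.7, 'z121')]
200 y 18 [(-37.3, -19.9, 'z121'), (-20.2, -19.9, 'z105'), (-13.0, -5.5, 'z121'), (1.9, 12.3, 'z121'), (19.4, 49.5, 'z121'), (52.4, 68.6, 'z121')]
```

Emit:
move_arm(
  increments="0.4 0 -0.01 0 0 0 0; 0.4 0 -0.025 0 0 0 0; 0.4 0 -0.04 0 0 0 0; 0.4 0 -0.055 0 0 0 0; 0.4 0 -0.08 0 0 0 0; 0.4 0 -0.11 0 0 0 0; 0.4 0 -0.12 0 0 0 0; 0.4 0 -0.12 0 0 0 0",
)

```text
time_s: 11.25
tcp_pos: [0.4965, -0.2621, 0.2533]
ee_rot: [[0.176, 0.003, 0.984], [-0.984, -0.0, 0.176], [0.001, -1.0, 0.003]]
wrist_force: [0.4, -0.1, -0.9]
gripper_width: 0.301
```

```bash
python3 chk.py w12|egrep 'tcp|^1[26]0|^200'; python3 -c "
from h import *
inc((0.3999,-0.2789,0.22),10.15)"
```

```text
tcp [ 0.4956 -0.2617  0.2514] press 0.0072 0.0 F [ 0.2  0.1 -1.5] w 0.2970465282674967
120 y 67 [(-38.6, -21.2, 'z109'), (-14.4, -7.0, 'z109'), (1.4, 10.9, 'z109'), (18.3, 48.0, 'z109'), (51.2, 80.4, 'z109'), (84.1, 103.4, 'z127')]
160 y 26 [(-37.9, -21.1, 'z119'), (-13.5, -7.2, 'z120'), (1.3, 10.8, 'z119'), (18.4, 37.2, 'z119'), (39.1, 48.0, 'z120'), (51.5, 80.6, 'z119'), (84.2, 102.9, 'z127')]
200 y -17 [(-38.6, -21.1, 'z119'), (-14.4, -6.7, 'z119'), (1.0, 11.2, 'z164'), (18.6, 46.8, 'z120'), (51.6, 79.7, 'z119'), (84.5, 104.1, 'z127')]
d [ 0.0002  0.0314 -0.0972] w [-1.0000e-03 -1.5716e+00 -1.3000e-03] rows 10.5
```

View pics/w12.png

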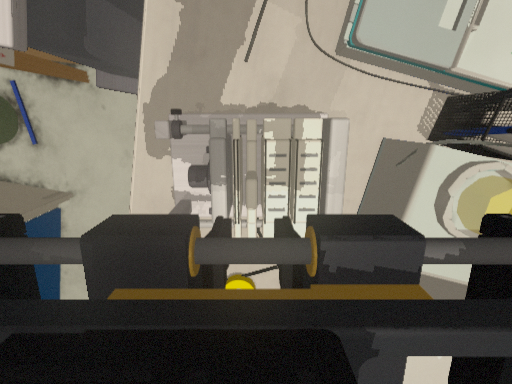

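Emit:
move_arm(
  increments="0.7 0 0 -0.015 0 -0.14 0; 1 0 0 -0.03 0 -0.28 0; 1 0 0 -0.045 0 -0.42 0; 1 0 0 -0.06 0 -0.56 0; 1 0 0 -0.075 0 -0.7 0; 1 0 0 -0.085 0 -0.84 0; 1 0 0 -0.097 0 -0.98 0; 1 0 0 -0.097 0 -1.12 0",
)

```text
time_s: 12.1
tcp_pos: [0.3979, -0.2786, 0.2495]
ee_rot: [[0.964, -0.005, 0.266], [-0.266, 0.003, 0.964], [-0.006, -1.0, 0.001]]
wrist_force: [0.9, -0.0, 0.4]
gripper_width: 0.003
```

```bash
python3 -c "
from h import *
inc((0.3999,-0.2789,0.22),10.15)"
```

```text
d [0.0022 0.0295 0.0002] w [-0.0026 -0.4467 -0.0055] rows 3.0
```

Emit:
move_arm(
  increments="1 0.001 0 0 -0.001 -0.14 -0.002; 1 0.001 0 0 -0.002 -0.28 -0.004; 1 0.001 0 0 -0.002 -0.42 -0.005; 1 0.001 0 0 -0.002 -0.45 -0.005; 1 0.001 0.01 0 -0.002 -0.45 -0.005; 1 0.001 0.03 0 -0.002 -0.45 -0.005; 1 0.001 0.03 0 -0.002 -0.45 -0.005; 1 0.001 0.03 0 -0.002 -0.45 -0.005",
)

```text
time_s: 12.9
tcp_pos: [0.4005, -0.2791, 0.2202]
ee_rot: [[0.985, 0.001, -0.175], [0.175, -0.001, 0.985], [0.0, -1.0, -0.001]]
wrist_force: [-0.9, -0.4, 0.5]
gripper_width: 0.01
```

```bash
python3 - <<'E'
from h import *
s=sense();print(s['tcp_pos'],s['ee_rot'].round(4).tolist(),s['joints'].round(1))
inc((0.3999,-0.2789,0.070),10.15)
save('scene','s12'); save('top','t12')
p=cv2.imread('pics/s12.png')
cv2.imwrite('pics/s12z.png',cv2.resize(p[100:250,150:330],None,fx=4,fy=4,interpolation=cv2.INTER_CUBIC))
E
```

```text
[ 0.40045147 -0.27906386  0.22019703] [[0.9846, 0.0005, -0.1745], [0.1745, -0.0006, 0.9846], [0.0004, -1.0, -0.0007]] [-15.7   8.7 -18.4   0.  -62.8 -64.2]
d [-0.0006  0.1502  0.0004] w [ 0.0007 -0.0017  0.0004] rows 3.0
```

View pics/s12z.png

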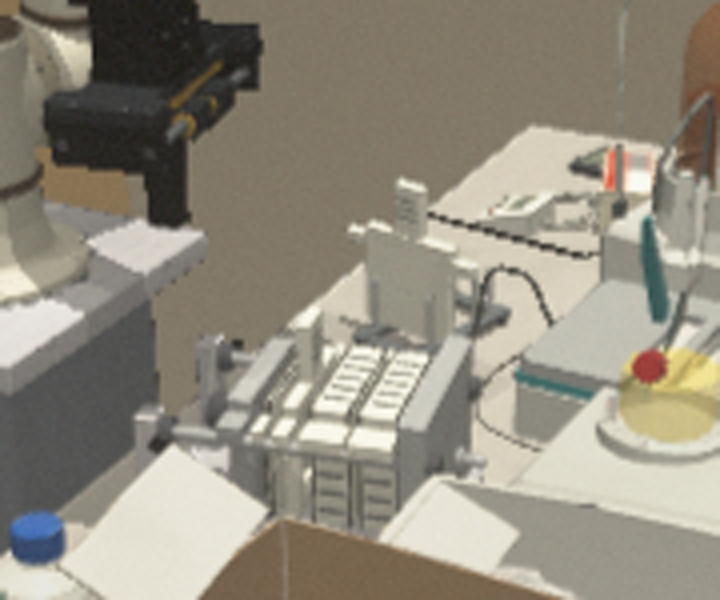

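Emit:
move_arm(
  increments="1 -0.001 0.03 0 0 0 0; 1 -0.001 0.06 0 0 0 0; 1 -0.001 0.09 0 0 0 0; 1 -0.001 0.11 0 0 0 0; 1 -0.001 0.13 0 0 0 0; 1 -0.001 0.15 0 0 0 0; 1 -0.001 0.15 0 0 0 0; 1 -0.001 0.15 0 0 0 0",
)

```text
time_s: 13.8
tcp_pos: [0.4011, -0.2799, 0.0719]
ee_rot: [[0.985, 0.004, -0.175], [0.175, -0.002, 0.985], [0.003, -1.0, -0.002]]
wrist_force: [0.0, -0.6, -1.1]
gripper_width: 0.006
```

```bash
python3 - <<'E'
from h import *
s=sense();print(s['tcp_pos'],s['wrist_force'].round(1))
a=np.radians(10.15); ex=np.array([np.cos(a),np.sin(a)]); ey=np.array([-ex[1],ex[0]])
print(s['tcp_pos'][:2]@ex-.4345,s['tcp_pos'][:2]@ey+.345)
save('wrist','w13')
E
```

```text
[ 0.4011486  -0.27987117  0.07187608] [ 0.  -0.6 -1.1]
-0.08894998861501396 -0.0011838538407195065
```

View pics/w13.png

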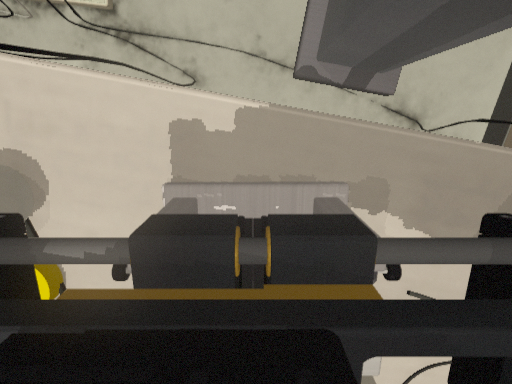

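Emit:
move_arm(
  increments="1 0.003 0 0 0 0 0; 1 0.006 0 0 0 0 0; 1 0.009 0 0 0 0 0; 1 0.011 0 0 0 0 0; 1 0.013 0 0 0 0 0; 1 0.015 0 0 0 0 0; 1 0.017 0 0 0 0 0; 1 0.019 0 0 0 0 0",
)

```text
time_s: 14.65
tcp_pos: [0.419, -0.2761, 0.0711]
ee_rot: [[0.985, 0.002, -0.175], [0.175, -0.001, 0.985], [0.002, -1.0, -0.001]]
wrist_force: [-0.4, -0.8, 0.7]
gripper_width: 0.007
```

Emit:
move_arm(
  increments="1 0.002 0 0 0 0 0; 1 0.004 0 0 0 0 0; 1 0.006 0 0 0 0 0; 1 0.008 0 0 0 0 0; 1 0.01 0 0 0 0 0; 1 0.012 0 0 0 0 0",
)

```text
time_s: 15.25
tcp_pos: [0.4308, -0.274, 0.0711]
ee_rot: [[0.985, 0.002, -0.175], [0.175, -0.001, 0.985], [0.002, -1.0, -0.001]]
wrist_force: [-2.3, 0.0, 0.5]
gripper_width: 0.003
```

```bash
python3 - <<'E'
from h import *
s=sense();print(s['tcp_pos'],s['wrist_force'].round(1))
a=np.radians(10.15); ex=np.array([np.cos(a),np.sin(a)]); ey=np.array([-ex[1],ex[0]])
print(s['tcp_pos'][:2]@ex-.4345,s['tcp_pos'][:2]@ey+.345)
save('scene','s14')
p=cv2.imread('pics/s14.png')
cv2.imwrite('pics/s14z.png',cv2.resize(p[100:250,150:330],None,fx=4,fy=4,interpolation=cv2.INTER_CUBIC))
E
```

```text
[ 0.43083471 -0.2740056   0.07114673] [-2.3  0.   0.5]
-0.05869480622157125 -0.0006415453219010825
```

View pics/s14z.png

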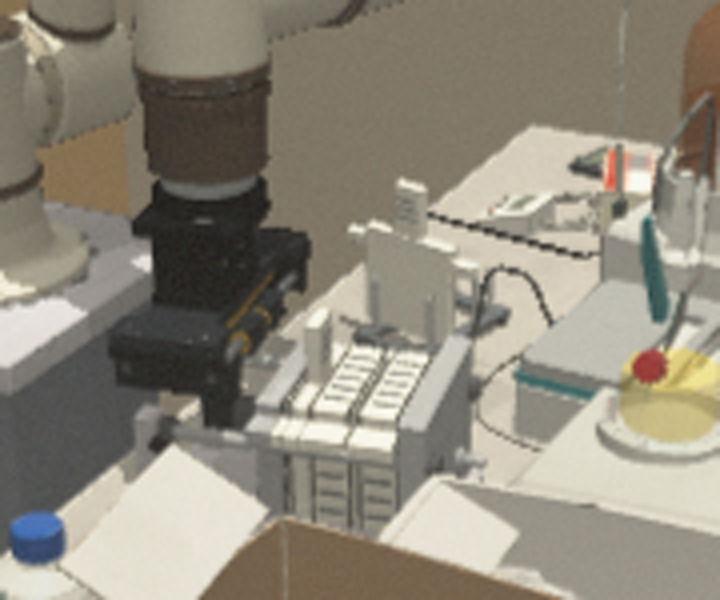

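Emit:
move_arm(
  increments="1 0.0015 0 0 0 0 0; 1 0.003 0 0 0 0 0; 1 0.0045 0 0 0 0 0; 1 0.006 0 0 0 0 0; 1 0.006 0 0 0 0 0",
)

```text
time_s: 15.8
tcp_pos: [0.437, -0.2729, 0.0712]
ee_rot: [[0.985, 0.003, -0.175], [0.175, -0.001, 0.985], [0.003, -1.0, -0.001]]
wrist_force: [-2.8, -0.2, 0.3]
gripper_width: 0.002
```

Emit:
move_arm(
  increments="1 0.0005 0 0 0 0 0; 1 0.001 0 0 0 0 0; 1 0.0015 0 0 0 0 0; 1 0.0015 0 0 0 0 0",
)

```text
time_s: 16.2
tcp_pos: [0.4371, -0.2729, 0.0712]
ee_rot: [[0.985, 0.0, -0.175], [0.175, -0.001, 0.985], [0.0, -1.0, -0.001]]
wrist_force: [-5.3, -1.9, 1.3]
gripper_width: 0.006
```

Emit:
move_arm(
  increments="1 0.001 0 0 0 0 0; 1 0.002 0 0 0 0 0; 1 0.002 0 0 0 0 0; 1 0.002 0 0 0 0 0",
)

```text
time_s: 16.6
tcp_pos: [0.4371, -0.2728, 0.0712]
ee_rot: [[0.985, -0.003, -0.174], [0.174, -0.001, 0.985], [-0.003, -1.0, 0.0]]
wrist_force: [-9.3, -3.8, 4.7]
gripper_width: 0.006
```

Emit:
move_arm(
  increments="1 0.001 0 0 0 0 0; 1 0.002 0 0 0 0 0; 1 0.002 0 0 0 0 0; 1 0.002 0 0 0 0 0",
)

```text
time_s: 17.0
tcp_pos: [0.4372, -0.2728, 0.0712]
ee_rot: [[0.985, -0.007, -0.174], [0.174, -0.0, 0.985], [-0.007, -1.0, 0.001]]
wrist_force: [-12.8, -6.5, 7.3]
gripper_width: 0.006
```

```bash
python3 - <<'E'
from h import *
s=sense();print(s['tcp_pos'],s['wrist_force'].round(1),s['joint_velocities'].round(2))
save('scene','s16');save('top','t16')
for f in('s16','t16'):
    P,c,d=cloud(f)
    a=np.radians(10.15); ex=np.array([np.cos(a),np.sin(a)]); ey=np.array([-ex[1],ex[0]])
    q=np.stack([P[...,:2]@ex-.4345,P[...,:2]@ey+.345,P[...,2]],-1)
    for y0,zl,zh in((-.063,.104,.118),(-.03,.114,.126)):
        m=(d>0)&(abs(q[...,1]-y0)<.008)&(q[...,2]>zl)&(q[...,2]<zh)&(abs(q[...,0])<.12)
        print(f,y0,np.sort((q[m][:,0]*1e3).round()).tolist()[::4])
    m=(d>0)&(abs(q[...,1])<.03)&(q[...,2]>.14)&(q[...,2]<.175)&(q[...,0]>-.0)&(q[...,0]<.05); print('lug',q[m].mean(0),q[m].min(0),q[m].max(0))
p=cv2.imread('pics/s16.png')
cv2.imwrite('pics/s16z.png',cv2.resize(p[150:250,170:310],None,fx=5,fy=5,interpolation=cv2.INTER_CUBIC))
p=cv2.imread('pics/t16.png')
cv2.imwrite('pics/t16z.png',cv2.resize(p[150:250,200:360],None,fx=5,fy=5,interpolation=cv2.INTER_CUBIC))
E
```

```text
[ 0.43717481 -0.27275349  0.07116089] [-12.8  -6.5   7.3] [-0.03 -0.01 -0.05  0.01  0.05  0.04]
s16 -0.063 [-97.0, -91.0, -88.0, -83.0, -8.0, -5.0, -2.0, -1.0, 2.0, 4.0, 8.0, 11.0, 14.0, 15.0, 19.0, 22.0, 24.0, 25.0, 28.0, 31.0, 33.0, 36.0, 38.0, 41.0, 42.0, 45.0, 47.0, 48.0, 50.0, 55.0, 58.0, 61.0, 62.0, 64.0, 66.0, 69.0, 71.0, 74.0, 76.0, 78.0, 80.0, 82.0, 85.0, 88.0, 90.0, 94.0, 96.0, 98.0, 100.0, 103.0, 104.0, 106.0, 106.0]
s16 -0.03 [-8.0, -5.0, -0.0, 4.0, 6.0, 11.0, 13.0, 18.0, 21.0, 23.0, 26.0, 29.0, 35.0, 37.0, 41.0, 44.0, 47.0, 50.0, 54.0, 56.0, 59.0, 63.0, 66.0, 70.0, 73.0, 75.0, 80.0, 104.0, 106.0]
lug [ 0.02251991 -0.00711234  0.15540232] [ 0.01644708 -0.01834222  0.14020418] [0.02684363 0.0139055  0.16611551]
t16 -0.063 [-94.0, -84.0, 55.0, 58.0, 64.0, 68.0, 72.0, 76.0, 79.0, 84.0, 87.0]
t16 -0.03 [49.0, 53.0, 57.0, 61.0, 64.0, 67.0, 69.0, 72.0, 75.0, 78.0, 82.0, 85.0, 89.0, 95.0, 100.0, 105.0]<stdin>:11: RuntimeWarning: Mean of empty slice.
  ret = um.true_divide(
Traceback (most recent call last):
ValueError: zero-size array to reduction operation minimum which has no identity
```

```bash
python3 - <<'E'
from h import *
p=cv2.imread('pics/s16.png')
cv2.imwrite('pics/s16z.png',cv2.resize(p[150:250,170:310],None,fx=5,fy=5,interpolation=cv2.INTER_CUBIC))
E
```

```text
(no output)
```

View pics/s16z.png

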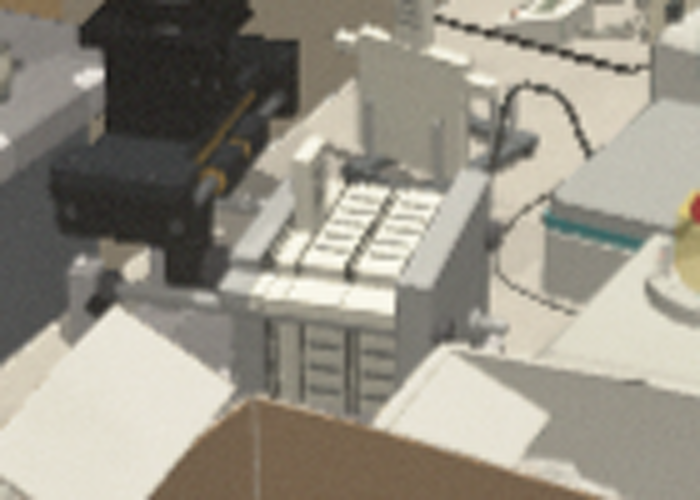

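```bash
python3 -c "
from h import *
s=sense();print(s['time_s'],s['wrist_force'].round(1)); print(r.finish_job()); s=sense();print(s['time_s'],s['wrist_force'].round(1),s['tcp_pos'])"
```

```text
17.1 [-13.5  -5.5   8.3]
the job is handed in; nothing more can be done
None
the job is handed in; nothing more can be done
```

The open frame now hangs by both ears in the wide gap just beyond the divider. The pack is pushed shut against the head plate, and the arm is still pressing the follower by its stud. I handed the job in at 17.1 s; the interface gives no verdict.

- **Frame let go:** its ears sat at the same height as the neighbouring plates' ears. It was square to the press and about centred in the 25 mm gap. The hung plates had not visibly moved; the readings shifted together by 1–2 mm, within the camera calibration error.
- **Pack shut:** the tool stopped advancing where the follower should be at about x = +5.5 mm in the press's frame (shut is +6 mm, within 2.5 mm). That figure comes from the fingertip position, because the gripper hides the follower from above. The depth readings show no gap along the ears from the follower to the head plate.
- **Holding force:** the wrist force was steady at about 14 N horizontally. It also showed about 8 N vertically and a few newtons sideways, so the push is not purely along the stud. I could not measure the force between divider and frame, only infer it from this push.
- **Surroundings:** in the last scene picture the blank still stands in the rack. I did not measure the bottle, timer or tape at the end, but the arm never went near them.

One check disagreed slightly: the frame's lug read about 2 mm further towards the head than expected, in line with the camera's calibration error. The top camera could not see the near half of the pack because the arm was in the way.

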